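Lock the cover of the loaded canister

ROBOT

A 6-joint arm with a two-finger parallel gripper is mounted at the origin on a cart in front of the work surface, level with it; the furniture and walls round the work are solid. World frame = base frame: x ahead of the robot, y to its left, z up, the work surface at z = 0. Lengths are in m, angles in rad, forces in N, time in s.
With the tool pointing down it reaches from about 0.375 to 0.9 m from the base axis. Payload 3.1 kg.
Tool frame: the origin (TCP) lies between the finger pads; the fingertips stand 8 mm ahead of it and the grasp point (between the pads) lies 11 mm behind it; z points along the fingers, y is the line along which they close (so a half turn about z gives the same grasp; the last joint's range is limited). The gripper opens to 87 mm and grips with 3 to 60 N. Pads are 19 mm wide; open, the fingers measure 117 mm over their backs; the gripper's body (75 mm by 190 mm) begins 51 mm behind the grasp point.
Start: joints at [-1.385, 0.527, 1.433, -0, 1.181, -0.178], TCP at [0.223, -0.584, 0.231] pointing down, gripper open.
Joint ranges: [-3.08, 3.08], [-0.75, 2.2], [0.22, 2.44], [-1.43, 4.57], [0, 2.65], [-2.85, 2.85]. Speed limits (rad/s): [2.79, 2.79, 3.14, 3.14, 3.14, 3.14].

INTERFACE

Orientations are given as a unit quaternion [x, y, z, w].
In Python, from rig import robot, vision, job gives the robot as it stands.
- The arm moves only by the shell command python3 -m handwheel 'ROWS' [OPENING] [FORCE]. ROWS is JSON, a list of rows, each a list of 4 numbers: the shift along the tool's x, y, z as a fraction of full scale, then the turn about the tool's z as a fraction of full scale. A call has 1 to 20 rows; each row is the pose to reach, as a shift and turn from the pose commanded when the call began, along the tool's axes at that moment, turning the shorter way round; what a row does not reach only later rows make up. Full scale, the value 1, is 300 mm for a shift and 2 pi rad for a turn. A row lasts 1/12 s, in which the tool goes at most 41.7 mm and 7.16 degrees, less where a joint would pass 70% of its speed; a pose out of reach is approached as far as the arm can. A call with a number of a shift or a turn outside -1 to 1 is refused whole. A call with a gripper value outside its range is refused whole. OPENING is the opening in per cent of the stroke, from 0 (shut) to 100 (fully open), set as the call begins (- or left out, the last holds). The fingers move at their own pace and stop on an object; FORCE is the grip in N (left out, the last holds). Time passes only in rows, so rows that repeat a pose let the fingers close. It gives the time, the measured TCP pose, the force, the opening and the grip force at its end, in the units of the state.
- robot.get_obs(): the state, without advancing time (a new reading comes with each control period).
- vision.camera(name): name is "scene" or "side" or "wrist"; returns a dict with "frame" (384x512x3 uint8, red, green, blue), "K" (3x3 intrinsics, pixels), "cam_to_world" (4x4, takes a point from camera to world coordinates); the wrist camera has in their place "hand_eye" (4x4, takes a point from camera to tool coordinates, whose origin is the TCP and whose axes are the flange's). Camera axes: x right, y down, z forward; pixel columns grow to the right and rows downward; lengths in m; the calibration is good to about 2 mm. A picture is of the moment at which its call begins: read the wrist's pose just before it. There is no depth.
- job.hand_in(): hands the job in; it is judged then, once.
Trained networks look in the newest picture that a camera, given by its name, has taken for a name from the list of things; names that differ only in an ending like _2 or _b are one class to them, and where a whole thing is asked for, a point or a joint stands for the part that bears it (a point fixed in the world has none). Each returns a list of dicts, best first, with "conf" (0 to 1); they miss things now and then, are a little off and sometimes report something else, mostly with a low value. They report only what shows in the picture. A call takes as long as a camera call. They do not tell look-alikes from the thing itself.
- vision.look_for(camera, label): "point" ([row, column] in pixels, amid what is visible of it).
- vision.outline_of(camera, label): "mask" (384x512 bool, what is visible of it) and "point" ([row, column] in pixels, amid what is visible of it).
The state is a dict: "time": time; "q": joint angles; "joint_velocities": joint speeds; "joint_torque": joint torques, N m; "position": TCP position; "tool_rot": TCP orientation; "ft_force": force on the tool from outside, world axes, zero at the start; "moment": the same for the moment, N m; "grip_width": finger opening in m; "grip_force": force on a finger pad.
Only numpy, scipy, OpenCV 4.12 (cv2) and the standard library are available. Lean on these libraries where they do the work, as an engineer would, in place of code of your own. Each camera call takes 0.05 s, during which the arm holds its last target. There are 200 camera calls.

TASK

Two clear canisters on the bench have their bayonet covers just laid on; only one of them has a small brown dropper bottle inside. Lock that canister's cover: turn it clockwise until its lugs find their slots, push it down against its spring, twist it clockwise to the stop and let it spring up into its catch. Leave the empty canister's cover as it lies, and do not shift the small beaker, the timer or the slide box.

Things in the scene. Friction and masses are not known exactly. Their poses are not given: they have to be found in the camera images.
- cover_1_bar (a point): Centre of the grip bar of one canister's cover, on the cover's axis. The cover is a steel disc 82 mm across, 5 mm thick, about 0.13 kg; the grey bar stands on it, 56 mm long (x), 12 mm thick (y), 28 mm high, so the disc's top is 14 mm below this point. z is the cover's axis. Laid on: this point 159 mm above the bench; locked in the catch: 151 mm.
- cover_2_bar (a point): The same point of the other canister's cover, which is alike. Either cover may be the one over the dropper bottle: compare positions. Covers not twisted are pushed back up by the spring to about 155 mm; twisted only part of the way they stay at 148 mm, not caught.
- cover_1: Cover 1; origin on its axis at its lugs' underside, 34 mm below the bar's centre. Three lugs 120 degrees apart rest on the collar's rim; the collar's slots, about 5 mm wider than the lugs, are hidden at an unknown angle 20 to 83 degrees clockwise from above. Over them the cover, if not held up, falls 3 to 4 mm, and turning on, the lugs strike the slots' sides.
- cover_2: Cover 2, same as cover 1. With the lugs in the slots a cover must be pushed down until its bar's centre is below 148 mm (about 8 N; bottom at 145 mm), held there and turned 60 degrees clockwise (some 5 of play) to a hard stop; when let go, the spring lifts it 3 mm into a pocket that holds it.
- spring_ring_1 (a joint): Black sprung ring, 85 mm across, round the collar of the canister under cover 1; 0 is free (top 137 mm above the bench), grows in m as the cover's disc presses it down; 1 N per mm, travel 0.011. About 0.005 with the cover locked.
- spring_ring_2 (a joint): The same ring on the canister under cover 2.
- sample_center (a point): Centre of the small brown dropper bottle (31 mm wide, 86 mm tall) inside one of the canisters, on its axis, out of reach. The canisters are alike: clear cylinders 70 mm across on a foot 100 mm across fixed to the bench, with an aluminium collar 74 mm across, its rim 125 mm above the bench.
- small_beaker: Bystander: a small glass beaker, 52 mm across, 60 mm tall, between the canisters; origin at the centre of its underside.
- timer: Bystander: a white bench timer, 62 x 62 x 20 mm, beyond the canisters; origin at the centre of its underside.
- slide_box: Bystander: a dark box of slides, 70 x 88 x 37 mm, beyond the canisters; origin at the centre of its underside.
Mind the look-alikes: they are no part of the job. Leave any green look-alike of the cover_2 alone. Leave any yellow look-alike of the cover_1 alone.

How it is judged:
At the end, for the whole second after the job is handed in: The cover on the canister with the dropper bottle is locked: concentric with it within 6 mm, level within 0.06 rad, its bar's centre 149.5 to 152.8 mm above the bench (sprung up into the catch), at rest; the other cover is within 4 mm of where it lay (((horizontal distance between cover_1_bar and sample_center below 0.006 m and height (world z) of cover_1_bar between 0.1495 and 0.1528 m and angle between cover_1_bar's own z axis and vertical below 0.06 rad and linear speed of cover_1 below 0.01 m/s and distance of cover_2_bar from where it was at the start of the episode below 0.004 m) or (horizontal distance between cover_2_bar and sample_center below 0.006 m and height (world z) of cover_2_bar between 0.1495 and 0.1528 m and angle between cover_2_bar's own z axis and vertical below 0.06 rad and linear speed of cover_2 below 0.01 m/s and distance of cover_1_bar from where it was at the start of the episode below 0.004 m))); the robot touches nothing.
It fails at once if the empty canister's cover is handled (pushed with more than 3 N) or moved more than 6 mm ((horizontal distance between cover_1_bar and sample_center above 0.05 m and contact force between the fingers and cover_1 above 3 N) or (horizontal distance between cover_2_bar and sample_center above 0.05 m and contact force between the fingers and cover_2 above 3 N) or (horizontal distance between cover_1_bar and sample_center above 0.05 m and distance of cover_1_bar from where it was at the start of the episode above 0.006 m) or (horizontal distance between cover_2_bar and sample_center above 0.05 m and distance of cover_2_bar from where it was at the start of the episode above 0.006 m)).
It fails at once if a bystander (small beaker, timer, slide box) is moved more than 20 mm or tipped (distance of any of small_beaker, timer, slide_box from where it was at the start of the episode above 0.02 m or angle between any of small_beaker, timer, slide_box's own z axis and vertical above 0.4 rad).
It also fails if it takes over 67 s, if anything falls off the work surface, if the arm or the gripper's body presses on something with over 40 N, if the wrist force passes 120 N, or if a joint passes its speed limit or range.

## Working session

There is one attempt and no reset: what is moved stays moved. The work goes in short steps, Python scripts to look and compute and a shell command to move; the robot and the scene stay as the last step left them, time stands still between calls to the robot, and variables do not carry over. Pictures are saved under pics/ and viewed, at most 10 in all, crops included, and the job is handed in when it is done.

```bash
mkdir -p pics; cat > h.py <<'E'
import numpy as np, cv2
from rig import robot, vision, job
def ray(c,p):
    d=np.linalg.inv(c["K"])@[p[1],p[0],1]; T=np.array(c["cam_to_world"]); return T[:3,3],T[:3,:3]@d
def atz(c,p,z):
    o,d=ray(c,p); return o+d*(z-o[2])/d[2]
E
python3 - <<'E'
from h import *
ims=[]
for n in("scene","side"):
    c=vision.camera(n); ims.append(c["frame"])
    cv2.imwrite(f"pics/{n}0.png",c["frame"][:,:,::-1])
    for l,z in(("cover_1_bar",.159),("sample_center",.05),("cover_1",.142),("small_beaker",.03),("timer",.01),("slide_box",.02)):
        for r in vision.look_for(n,l): print(n,l,np.round(r["point"]),round(r["conf"],2),np.round(atz(c,r["point"],z),3))
o=robot.get_obs();print(o["time"],o["q"],o["position"],o["tool_rot"])
E
```

```text
scene cover_1_bar [259. 251.] 0.78 [0.245 0.244 0.159]
scene cover_1_bar [200. 206.] 0.68 [0.509 0.189 0.159]
scene sample_center [168. 297.] 0.66 [ 0.685 -0.308  0.05 ]
scene cover_1 [262. 251.] 0.79 [0.255 0.237 0.142]
scene cover_1 [166. 297.] 0.75 [ 0.546 -0.171  0.142]
scene cover_1 [203. 209.] 0.61 [0.517 0.176 0.142]
scene small_beaker [228. 281.] 0.61 [ 0.437 -0.007  0.03 ]
scene timer [196. 236.] 0.49 [ 0.705 -0.035  0.01 ]
scene slide_box [216. 174.] 0.71 [0.706 0.198 0.02 ]
scene slide_box [202. 209.] 0.47 [0.713 0.067 0.02 ]
scene slide_box [214. 201.] 0.46 [0.663 0.127 0.02 ]
side cover_1_bar [194. 172.] 0.82 [ 0.374 -0.039  0.159]
side cover_1_bar [143. 223.] 0.7 [0.53  0.159 0.159]
side cover_1 [196. 171.] 0.96 [ 0.372 -0.02   0.142]
side cover_1 [146. 222.] 0.93 [0.53  0.169 0.142]
side cover_1 [324. 242.] 0.91 [ 0.445 -0.397  0.142]
side cover_1 [226. 259.] 0.68 [ 0.537 -0.17   0.142]
side small_beaker [216. 198.] 0.87 [0.436 0.026 0.03 ]
side timer [217. 298.] 0.86 [ 0.693 -0.018  0.01 ]
side slide_box [170. 280.] 0.66 [0.712 0.196 0.02 ]
0.7 [-1.38450127e+00  5.27454212e-01  1.43268497e+00 -1.02289779e-05
  1.18140285e+00 -1.78490359e-01] [ 0.2229959  -0.58384975  0.23058136] [ 9.83412159e-01  1.81385018e-01 -4.63284511e-06  2.53322372e-05]
```

View pics/scene0.png

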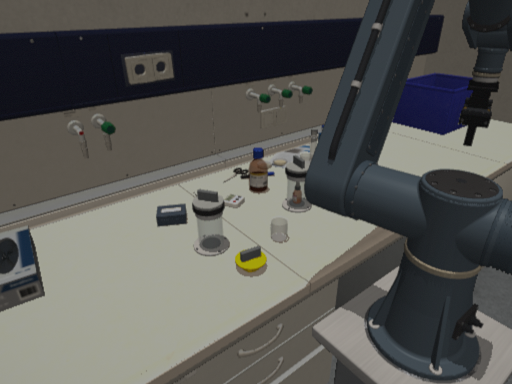

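View pics/side0.png

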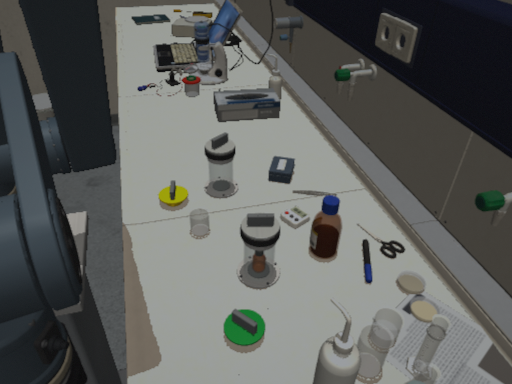

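The bottle sits in the near canister (side ~(258,262), scene ~(297,195)); its bar is at about side (261,220). The yellow and green lids lie on the bench. Next come the bar's direction and the neighbouring tall bottle's clearance.

```bash
python3 - <<'E'
from h import *
c=vision.camera("side")
for p,z in(((272,258),0),((226,258),.145),((251,325),0),((335,225),.03),((214,260),.173),((227,248),.145),((227,273),.145)): print(p,np.round(atz(c,p,z),3))
# reagent bottle top height: vertical line over base
b=atz(c,(247,325),0)
for z in(.1,.12,.14,.16,.18,.2,.22):
    q=np.linalg.inv(c["cam_to_world"])@[*b[:2],z,1]; u=c["K"]@q[:3]; print(z,np.round(u[:2]/u[2]))
for r in vision.outline_of("side","cover_1_bar"):
    m=r["mask"]; ys,xs=np.nonzero(m); print(r["conf"],np.round(r["point"]),m.sum(),xs.min(),xs.max(),ys.min(),ys.max())
E
```

```text
(272, 258) [ 0.54 -0.17  0.  ]
(226, 258) [ 0.535 -0.173  0.145]
(251, 325) [ 0.718 -0.144  0.   ]
(335, 225) [ 0.427 -0.334  0.03 ]
(214, 260) [ 0.54  -0.168  0.173]
(227, 248) [ 0.514 -0.171  0.145]
(227, 273) [ 0.564 -0.183  0.145]
0.1 [330. 216.]
0.12 [331. 209.]
0.14 [333. 203.]
0.16 [334. 196.]
0.18 [335. 188.]
0.2 [336. 181.]
0.22 [338. 174.]
0.73 [144. 220.] 435 206 233 133 154
```

```bash
python3 -m handwheel '[[0,0,-0.12,0],[0,0,-0.3,0],[0,0,-0.3,0],[0,0,-0.3,0]]' 100 40
```

```text
time: 1.13
position: [0.2236, -0.5865, 0.3259]
tool_rot: [0.983, 0.181, 0.0, 0.005]
ft_force: [0.2, -1.0, 0.8]
grip_width: 0.0869
grip_force: 0.0
```

```bash
python3 -m handwheel '[[0.74,-0.46,0,0],[0.74,-0.46,0,0],[0.74,-0.46,0,0],[0.74,-0.46,0,0],[0.74,-0.46,0,0],[0.74,-0.46,0,0],[0.74,-0.46,0,0]]' && python3 -m handwheel '[[0.74,-0.46,0,-0.41],[0.74,-0.46,0,-0.41],[0.74,-0.46,0,-0.41],[0.74,-0.46,0,-0.41],[0.74,-0.46,0,-0.41],[0.74,-0.46,0,-0.41],[0.74,-0.46,0,-0.41],[0.74,-0.46,0,-0.41],[0.74,-0.46,0,-0.41],[0.74,-0.46,0,-0.41],[0.74,-0.46,0,-0.41],[0.74,-0.46,0,-0.41],[0.74,-0.46,0,-0.41],[0.74,-0.46,0,-0.41],[0.74,-0.46,0,-0.41],[0.74,-0.46,0,-0.41],[0.74,-0.46,0,-0.41],[0.74,-0.46,0,-0.41],[0.74,-0.46,0,-0.41],[0.74,-0.46,0,-0.41]]'
cat >> h.py <<'E'
from scipy.spatial.transform import Rotation as R
def wrist():
    o=robot.get_obs(); c=vision.camera("wrist"); T=np.eye(4); T[:3,:3]=R.from_quat(o["tool_rot"]).as_matrix(); T[:3,3]=o["position"]
    c["cam_to_world"]=T@np.array(c["hand_eye"]); return o,c,T
E
python3 - <<'E'
from h import *
o,c,T=wrist(); print(o["q"],o["position"],np.round(T[:3,:3],2)); cv2.imwrite("pics/w1.png",c["frame"][:,:,::-1])
for r in vision.outline_of("wrist","cover_1_bar"):
    m=r["mask"]; cs,_=cv2.findContours(m.astype("u1"),0,1); k=max(cs,key=cv2.contourArea); b=cv2.boxPoints(cv2.minAreaRect(k)); print(r["conf"],np.round(r["point"]),b.tolist())
    w=[atz(c,p[::-1],.173) for p in b]; print(np.round(w,3),np.mean(w,0)); print(atz(c,r["point"],.173))
for r in vision.look_for("wrist","cover_1"): print(r,atz(c,r["point"],.145))
E
```

```text
time: 1.72
position: [0.3831, -0.3698, 0.3194]
tool_rot: [0.983, 0.184, 0.0, -0.003]
ft_force: [0.4, -0.8, 0.2]
grip_width: 0.087
grip_force: 0.0
time: 3.38
position: [0.5387, -0.1678, 0.3193]
tool_rot: [0.135, 0.991, 0.0, -0.001]
ft_force: [-0.7, 0.1, -0.1]
grip_width: 0.087
grip_force: 0.0
[-4.99826251e-01  3.53468111e-01  1.47193847e+00 -2.97381516e-04
  1.31843189e+00 -1.79958856e+00] [ 0.53868677 -0.16779018  0.31930896] [[-0.96  0.27 -0.  ]
 [ 0.27  0.96  0.  ]
 [ 0.    0.   -1.  ]]
0.73 [ 13. 440.] [[414.0, 0.0], [472.0, 0.0], [472.0, 29.0], [414.0, 29.0]]
[[0.407 0.019 0.173]
 [0.421 0.071 0.173]
 [0.446 0.07  0.173]
 [0.431 0.016 0.173]] [0.42645975 0.04402785 0.173     ]
[0.42414629 0.04154477 0.173     ]
{'point': [180.0, 257.8], 'conf': 0.82} [ 0.5399499  -0.16978907  0.145     ]
{'point': [143.6, 153.6], 'conf': 0.8} [ 0.46599988 -0.27449065  0.145     ]
{'point': [9.7, 438.5], 'conf': 0.58} [0.4167131  0.05793229 0.145     ]
```

View pics/w1.png

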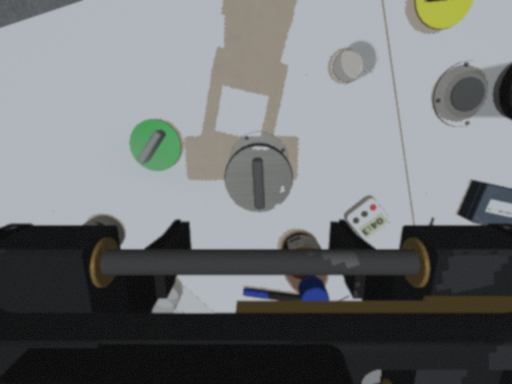

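The wrist view shows the steel cover at about (259,175), bar running from (257,158) to (259,208), nearly along tool x.

```bash
python3 - <<'E'
from h import *
o,c,T=wrist()
g=cv2.cvtColor(c["frame"],7)[150:215,240:280]; m=(g<85).astype("u1")
n,l,s,ce=cv2.connectedComponentsWithStats(m); i=1+s[1:,4].argmax(); ys,xs=np.nonzero(l==i)
rc=cv2.minAreaRect(np.c_[xs+240,ys+150].astype("f4")); b=cv2.boxPoints(rc); print(rc,s[i])
w=np.array([atz(c,p[::-1],.173) for p in b]); print(np.round(w,3),w.mean(0))
for r in vision.outline_of("wrist","cover_1"):
    ys,xs=np.nonzero(r["mask"]); e=[(ys.min(),(xs[ys==ys.min()]).mean()),(ys.max(),xs[ys==ys.max()].mean()),(ys[xs==xs.min()].mean(),xs.min()),(ys[xs==xs.max()].mean(),xs.max())]
    print(r["conf"],e,np.mean([atz(c,p,.145) for p in e],0)); print([np.round(T[:2,:2].T@(atz(c,p,.145)-T[:3,3])[:2],4) for p in e])
E
```

```text
((257.9786071777344, 182.1575927734375), (50.21451950073242, 10.042903900146484), 86.42366790771484) [ 12   7  13  51 490]
[[ 0.508 -0.168  0.173]
 [ 0.511 -0.157  0.173]
 [ 0.566 -0.169  0.173]
 [ 0.564 -0.18   0.173]] [ 0.53721106 -0.16848812  0.173     ]
0.94 [(np.int64(0), np.float64(442.0)), (np.int64(27), np.float64(439.0)), (np.float64(3.0), np.int64(413)), (np.float64(1.0), np.int64(471))] [0.41808822 0.06211194 0.145     ]
[array([0.1866, 0.1871]), array([0.162 , 0.1882]), array([0.184 , 0.1578]), array([0.1858, 0.2169])]
0.89 [(np.int64(146), np.float64(259.0)), (np.int64(211), np.float64(258.0)), (np.float64(177.5), np.int64(225)), (np.float64(174.5), np.int64(292))] [ 0.53781551 -0.16823563  0.145     ]
[array([ 0.0386, -0.0001]), array([-0.0412, -0.0014]), array([ 0.0012, -0.0409]), array([0.0048, 0.0393])]
0.88 [(np.int64(120), np.float64(152.5)), (np.int64(172), np.float64(156.0)), (np.float64(144.0), np.int64(129)), (np.float64(145.0), np.int64(181))] [ 0.46770446 -0.27353822  0.145     ]
[array([ 0.0679, -0.121 ]), array([ 0.0079, -0.1229]), array([ 0.0409, -0.1509]), array([ 0.0398, -0.0907])]
```

```bash
python3 -m handwheel '[[0.003,-0.003,0.1,-0.009],[0.003,-0.003,0.2,-0.009],[0.003,-0.003,0.3,-0.009],[0.003,-0.003,0.4,-0.009],[0.003,-0.003,0.47,-0.009],[0.003,-0.003,0.5,-0.009],[0.003,-0.003,0.52,-0.009],[0.003,-0.003,0.535,-0.009],[0.003,-0.003,0.535,-0.009],[0.003,-0.003,0.535,-0.009],[0.003,-0.003,0.535,-0.009]]' 40
python3 - <<'E'
from h import *
o,c,T=wrist(); s=vision.camera("side"); sc=vision.camera("scene")
cv2.imwrite("pics/m2.png",np.hstack([c["frame"],cv2.resize(s["frame"][150:320,180:350],(384,384))])[:,:,::-1][:,:800])
E
```

```text
time: 4.55
position: [0.539, -0.1687, 0.1613]
tool_rot: [0.11, 0.994, -0.001, 0.001]
ft_force: [-0.3, -0.0, -0.6]
grip_width: 0.035
grip_force: 0.0
```

View pics/m2.png

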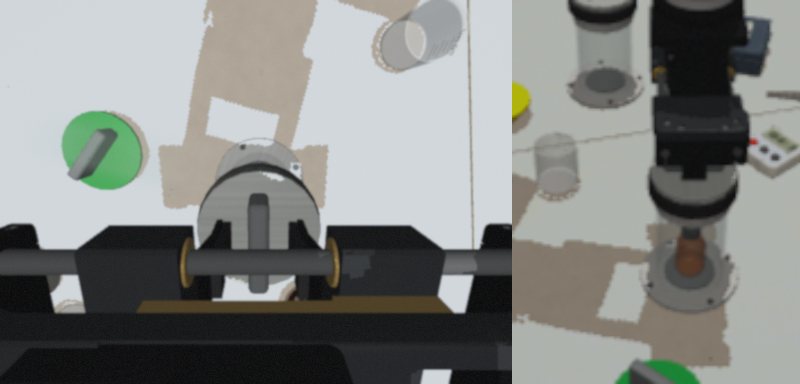

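The bar (259,195–290) lies centred between the fingers. Closing loosely round it, lowering, then starting to turn.

```bash
python3 -m handwheel '[[0,0,0.013,0],[0,0,0.013,0],[0,0,0.013,0],[0,0,0.013,0],[0,0,0.013,0],[0,0,0.013,0]]' 15.5 10
python3 -c "
from h import *
o=robot.get_obs();print(o['ft_force'],o['moment'],o['q'][5])"
python3 -m handwheel '[[0,0,0,0.01],[0,0,0,0.02],[0,0,0,0.03],[0,0,0,0.04],[0,0,0,0.045],[0,0,0,0.045]]'
python3 -c "
from h import *
o=robot.get_obs();print(o['ft_force'],o['moment'],o['q'][5])"
```

```text
time: 5.2
position: [0.5382, -0.1682, 0.1561]
tool_rot: [0.11, 0.994, -0.0, 0.0]
ft_force: [0.5, 0.4, -0.5]
grip_width: 0.0142
grip_force: 0.0
[ 0.47459579  0.40694085 -0.47777788] [ 0.03336899 -0.13054214 -0.01484524] -1.8516297549704284
time: 5.7
position: [0.5383, -0.1683, 0.1562]
tool_rot: [0.249, 0.968, -0.0, 0.0]
ft_force: [1.0, 0.3, -0.3]
grip_width: 0.0138
grip_force: 0.7
[ 0.98773918  0.26416301 -0.26577839] [ 0.02711548 -0.16775538  0.01499721] -1.5684378914217927
```

```bash
cat > s.py <<'E'
from h import *
o=robot.get_obs();print(np.round(o['ft_force'],1),"Mz",round(o['moment'][2],3),"q6",round(o['q'][5],3),"w",round(o['grip_width'],4),"gf",round(o['grip_force'],1),"z",round(o['position'][2],4),round(o['time'],1))
E
H="python3 -m handwheel"
for i in 1 2 3; do $H '[[0,0,0,0.01],[0,0,0,0.012],[0,0,0,0.012]]' >/dev/null; python3 s.py; done
```

```text
[-0.6 -0.2  1.9] Mz 0.041 q6 -1.495 w 0.0136 gf 1.2 z 0.1563 6.0
[-1.1 -0.5  0.8] Mz -0.03 q6 -1.42 w 0.0133 gf 1.4 z 0.1562 6.2
[-0.2 -0.1  0.2] Mz 0.066 q6 -1.345 w 0.013 gf 1.5 z 0.1562 6.5
```

```bash
H="python3 -m handwheel"
for i in 1 2 3 4 5; do $H '[[0,0,0,0.01],[0,0,0,0.012],[0,0,0,0.012]]' 16.5 >/dev/null; python3 s.py; done
python3 - <<'E'
from h import *
o,c,T=wrist(); s=vision.camera("side")
cv2.imwrite("pics/m3.png",np.hstack([c["frame"],cv2.resize(s["frame"][150:320,180:350],(384,384))])[:,:,::-1][:,:800])
E
```

```text
[ 0.   0.5 -0.2] Mz 0.008 q6 -1.269 w 0.0146 gf 0.2 z 0.1561 6.7
[-0.2  0.8  0.1] Mz -0.002 q6 -1.194 w 0.0142 gf 0.8 z 0.1561 7.0
[ 0.2 -0.1  0.4] Mz 0.043 q6 -1.119 w 0.0142 gf 0.8 z 0.1561 7.2
[-0.3 -0.7 -0.2] Mz 0.072 q6 -1.043 w 0.0147 gf 0.8 z 0.1561 7.5
[ 1.  -0.4  0.2] Mz 0.046 q6 -0.968 w 0.0143 gf 0.8 z 0.1561 7.7
```

View pics/m3.png

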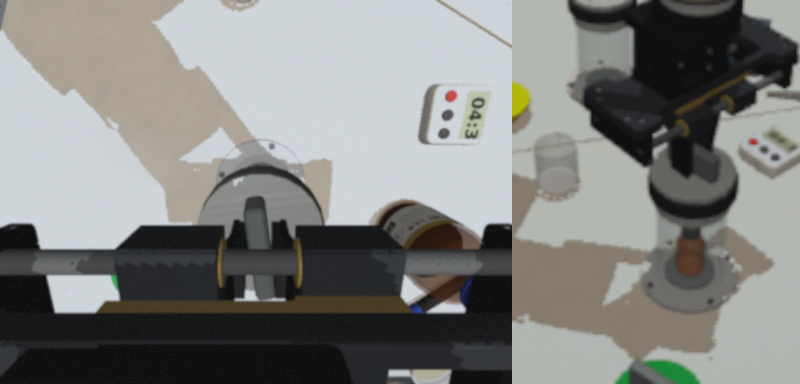

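The bar follows the fingers, lagging by about 5° at wrist (258,245). I'll keep turning until the lugs strike.

```bash
H="python3 -m handwheel"
for i in 1 2 3 4 5; do $H '[[0,0,0,0.01],[0,0,0,0.012],[0,0,0,0.012]]' >/dev/null; python3 s.py; done
python3 - <<'E'
from h import *
o,c,T=wrist(); s=vision.camera("side")
cv2.imwrite("pics/m4.png",np.hstack([c["frame"],cv2.resize(s["frame"][150:320,180:350],(384,384))])[:,:,::-1][:,:800])
E
```

```text
[ 0.1 -0.1 -0.6] Mz 0.064 q6 -0.892 w 0.0146 gf 1.1 z 0.1562 8.1
[ 1.6 -1.   0.1] Mz 0.063 q6 -0.817 w 0.0141 gf 1.6 z 0.1562 8.3
[ 2.4 -1.3  0.3] Mz 0.061 q6 -0.741 w 0.0142 gf 2.3 z 0.1563 8.6
[ 2.4 -0.1  0.8] Mz 0.058 q6 -0.666 w 0.0148 gf 2.6 z 0.1564 8.8
[ 3.3 -0.4  1.4] Mz 0.02 q6 -0.591 w 0.0146 gf 3.0 z 0.1564 9.1
```

View pics/m4.png

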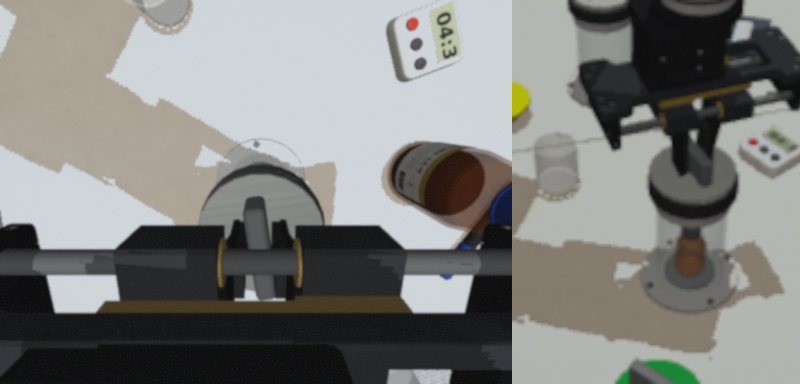

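It still turns with the fingers and has not dropped; carrying on.

```bash
H="python3 -m handwheel"
for i in 1 2 3 4; do $H '[[0,0,0,0.01],[0,0,0,0.012],[0,0,0,0.012]]' >/dev/null; python3 s.py; done
```

```text
[ 3.  -0.7  0.6] Mz 0.073 q6 -0.515 w 0.0144 gf 3.7 z 0.1564 9.4
[ 4.4 -1.1  2. ] Mz 0.111 q6 -0.44 w 0.0144 gf 4.2 z 0.1564 9.7
[ 4.3 -1.4  3.1] Mz 0.108 q6 -0.365 w 0.0143 gf 4.7 z 0.1565 9.9
[ 4.7 -1.   2.7] Mz 0.136 q6 -0.289 w 0.0138 gf 5.2 z 0.1565 10.2
```

```bash
python3 - <<'E'
from h import *
o,c,T=wrist(); s=vision.camera("side")["frame"]
old=cv2.imread("pics/side0.png")[:,:,::-1]
a=[cv2.resize(x[205:260,230:290],(400,367),interpolation=2) for x in(old,s)]
w=cv2.resize(c["frame"][120:320,150:370],(400,230)); w=np.hstack([w,w*0]); w[:,400:]=cv2.resize(cv2.imread("pics/m4.png")[120:320,150:370,::-1],(400,230))
cv2.imwrite("pics/m5.png",np.vstack([np.hstack(a),w])[:600,:,::-1])
E
```

```text
(no output)
```

View pics/m5.png

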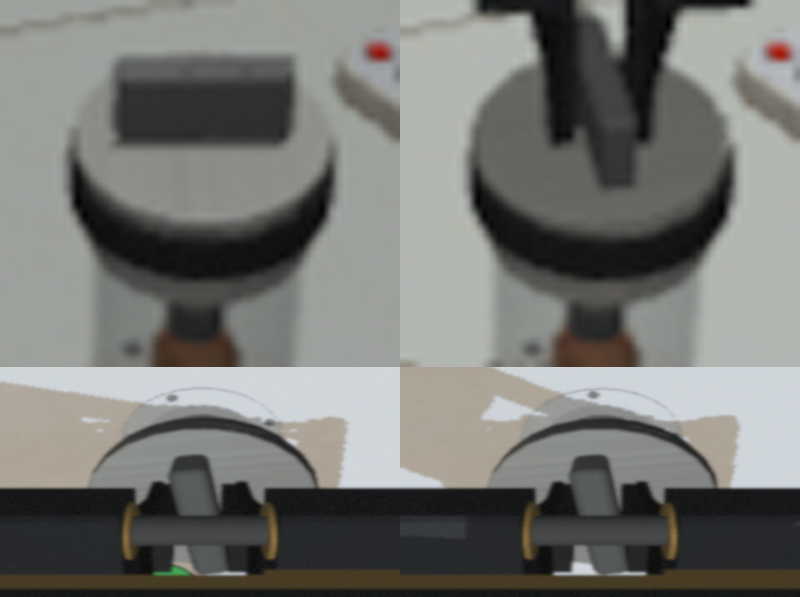

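```bash
H="python3 -m handwheel"
$H '[[0,0,0,0],[0,0,0,0],[0,0,0,0],[0,0,0,0]]' 30 >/dev/null; python3 s.py
python3 - <<'E'
from h import *
o,c,T=wrist(); print(o["position"],np.round(T[:2,0],3))
g=cv2.cvtColor(c["frame"],7); s=vision.camera("side")
a=c["frame"][140:310,170:350]; b=s["frame"][205:260,230:290]
cv2.imwrite("pics/m6.png",np.hstack([cv2.resize(a,(400,378)),cv2.resize(b,(400,378),interpolation=2)])[:,:,::-1])
E
```

```text
[-0.4  0.   0.3] Mz -0.001 q6 -0.287 w 0.0254 gf 0.0 z 0.155 10.6
[ 0.53575056 -0.16699674  0.15500149] [0.212 0.977]
```

View pics/m6.png

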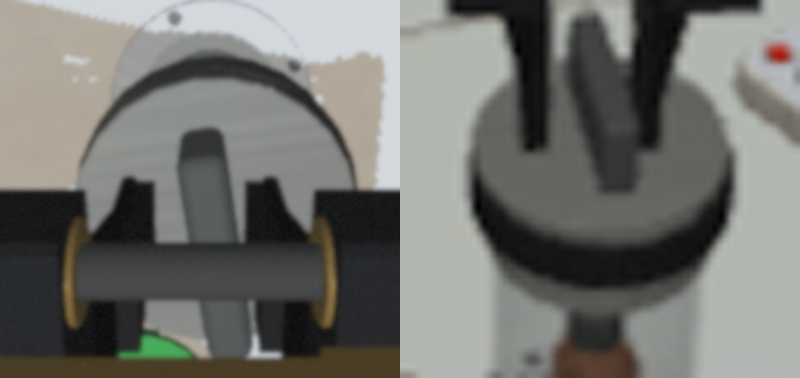

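```bash
H="python3 -m handwheel"
$H '[[-0.003,0.008,0,-0.022],[-0.003,0.008,0,-0.022],[-0.003,0.008,0,-0.022],[-0.003,0.008,0,-0.022]]' >/dev/null; python3 s.py
$H '[[0,0,0,0],[0,0,0,0],[0,0,0,0],[0,0,0,0],[0,0,0,0],[0,0,0,0]]' 5 25; python3 s.py
$H '[[0,0,0.005,0],[0,0,0.005,0],[0,0,0.005,0]]'>/dev/null; python3 s.py
$H '[[0,0,0.005,0],[0,0,0.005,0],[0,0,0.005,0]]'; python3 s.py
```

```text
[-0.5 -0.1  1.2] Mz -0.04 q6 -0.423 w 0.0263 gf 0.0 z 0.1559 11.0
time: 11.52
position: [0.5401, -0.1695, 0.1561]
tool_rot: [0.733, 0.68, -0.0, -0.0]
ft_force: [-1.0, 0.2, 0.3]
grip_width: 0.0117
grip_force: 25.0
[-1.   0.2  0.3] Mz -0.034 q6 -0.425 w 0.0117 gf 25.0 z 0.1561 11.5
[-2.8  0.9  8.8] Mz 0.021 q6 -0.425 w 0.0118 gf 25.0 z 0.1561 11.8
time: 12.02
position: [0.5402, -0.1695, 0.156]
tool_rot: [0.733, 0.68, -0.0, 0.0]
ft_force: [-4.3, 2.1, 17.0]
grip_width: 0.0118
grip_force: 25.0
[-4.3  2.1 17. ] Mz -0.007 q6 -0.425 w 0.0118 gf 25.0 z 0.156 12.0
```

Hard contact: 17 N for 3 mm commanded, so it still rests on the rim. I'll ease the load and turn with a firm grip.

```bash
H="python3 -m handwheel"
$H '[[0,0,-0.006,0],[0,0,-0.006,0],[0,0,-0.006,0]]'>/dev/null; python3 s.py
for i in 1 2 3 4; do $H '[[0,0,0,0.003],[0,0,0,0.005],[0,0,0,0.005]]' >/dev/null; python3 s.py; done
```

```text
[-2.1  0.6  8.5] Mz -0.055 q6 -0.426 w 0.0117 gf 25.0 z 0.1561 12.3
[-0.8  1.   8.3] Mz 0.139 q6 -0.394 w 0.0118 gf 25.0 z 0.1561 12.5
[-1.6  0.8  8.3] Mz 0.121 q6 -0.363 w 0.0118 gf 25.0 z 0.1561 12.8
[-0.   1.2  8.2] Mz 0.12 q6 -0.332 w 0.0118 gf 25.0 z 0.156 13.0
[-1.6  2.2  8.6] Mz 0.103 q6 -0.3 w 0.0115 gf 25.0 z 0.1561 13.3
```

```bash
H="python3 -m handwheel"
for i in $(seq 19); do $H '[[0,0,0,-0.005],[0,0,0,-0.01],[0,0,0,-0.01]]' >/dev/null; python3 s.py | tee l; python3 -c "
import re,sys; t=open('l').read(); z=float(re.search(r'z (\S+)',t)[1]); m=abs(float(re.search(r'Mz (\S+)',t)[1])); sys.exit(z<.1553 or m>.6)" || break; done
```

```text
[-1.6  1.1  9. ] Mz -0.113 q6 -0.363 w 0.0116 gf 25.0 z 0.1561 13.5
```

```bash
H="python3 -m handwheel"
for i in $(seq 19); do $H '[[0,0,0,-0.005],[0,0,0,-0.01],[0,0,0,-0.01]]' >/dev/null; python3 s.py | tee l; python3 -c "
import re,sys; t=open('l').read(); z=float(re.search(r' z (\S+)',t)[1]); m=abs(float(re.search(r'Mz (\S+)',t)[1])); sys.exit(z<.1553 or m>.6)" || break; done
```

```text
[-2.5  1.3  8.6] Mz -0.086 q6 -0.426 w 0.0117 gf 25.0 z 0.1561 13.8
[-2.3  1.1  8.5] Mz -0.151 q6 -0.489 w 0.0118 gf 25.0 z 0.1561 14.0
[-2.4  0.8  9.6] Mz -0.122 q6 -0.552 w 0.0116 gf 25.0 z 0.1561 14.3
[-2.3  0.9  9.5] Mz -0.095 q6 -0.615 w 0.0121 gf 25.0 z 0.1561 14.5
[-3.  -0.   9.1] Mz -0.08 q6 -0.677 w 0.0121 gf 25.0 z 0.1561 14.8
[-2.7  1.3  8. ] Mz -0.133 q6 -0.74 w 0.012 gf 25.0 z 0.1561 15.0
[-2.2  0.9  9.8] Mz -0.047 q6 -0.803 w 0.0121 gf 25.0 z 0.1561 15.3
[-3.4  0.8  8.7] Mz -0.114 q6 -0.866 w 0.012 gf 25.0 z 0.1561 15.5
[-3.2  1.5  9.9] Mz -0.085 q6 -0.929 w 0.012 gf 25.0 z 0.1561 15.8
[-2.4  0.7  9.5] Mz -0.158 q6 -0.992 w 0.0121 gf 25.0 z 0.1561 16.0
[-2.4  1.6  8.5] Mz -0.12 q6 -1.054 w 0.0119 gf 25.0 z 0.1561 16.3
[-1.8  1.2  9.4] Mz -0.131 q6 -1.117 w 0.012 gf 25.0 z 0.156 16.5
[-1.7  0.4  8.3] Mz -0.169 q6 -1.18 w 0.0118 gf 25.0 z 0.1561 16.8
[-3.6  1.9  9.8] Mz -0.111 q6 -1.243 w 0.0117 gf 25.0 z 0.1561 17.0
[-2.2  1.7  9.8] Mz -0.136 q6 -1.306 w 0.0118 gf 25.0 z 0.1561 17.3
[-3.4  1.1  9.4] Mz -0.066 q6 -1.369 w 0.0121 gf 25.0 z 0.1561 17.5
[-3.5  1.2 10.5] Mz -0.093 q6 -1.431 w 0.0119 gf 25.0 z 0.1561 17.8
[-2.6  0.1  8.2] Mz -0.182 q6 -1.494 w 0.0119 gf 25.0 z 0.1561 18.0
[-2.4  0.1  9.7] Mz -0.146 q6 -1.557 w 0.0119 gf 25.0 z 0.1561 18.3
```

```bash
sed -i 's/"z",round(o.position...2.,4)/"p",np.round(o["position"]*1000,1)/' s.py; sed -n 2p s.py; H="python3 -m handwheel"
python3 s.py; python3 -c "
from h import *
o=robot.get_obs(); print(R.from_quat(o['tool_rot']).as_matrix().round(3))"
$H '[[0,0,-0.006,0],[0,0,-0.006,0],[0,0,-0.006,0]]'>/dev/null; python3 s.py
echo +x;for i in 1 2; do $H '[[0.007,0,0,0],[0.007,0,0,0]]' >/dev/null; python3 s.py; done
$H '[[-0.014,0,0,0],[-0.014,0,0,0]]' >/dev/null; python3 s.py
echo -x;for i in 1 2; do $H '[[-0.007,0,0,0],[-0.007,0,0,0]]' >/dev/null; python3 s.py; done
```

```text
o=robot.get_obs();print(np.round(o['ft_force'],1),"Mz",round(o['moment'][2],3),"q6",round(o['q'][5],3),"w",round(o['grip_width'],4),"gf",round(o['grip_force'],1),"z",round(o['position'][2],4),round(o['time'],1))
[-2.4  0.1  9.7] Mz -0.146 q6 -1.557 w 0.0119 gf 25.0 z 0.1561 18.3
[[-0.87   0.493  0.   ]
 [ 0.493  0.87  -0.   ]
 [-0.    -0.    -1.   ]]
[ 0.5  0.4 -1.1] Mz 0.029 q6 -1.557 w 0.0117 gf 25.0 z 0.1562 18.5
+x
[ 1.9 -1.4 -2.3] Mz -0.001 q6 -1.557 w 0.012 gf 25.0 z 0.1564 18.7
[ 4.5 -2.3 -3.5] Mz -0.03 q6 -1.557 w 0.0116 gf 25.0 z 0.1569 18.9
[-0.1 -0.3 -1.2] Mz 0.018 q6 -1.557 w 0.0118 gf 25.0 z 0.1566 19.0
-x
[-1.9  1.4 -0.4] Mz -0.036 q6 -1.557 w 0.0118 gf 25.0 z 0.1563 19.2
[-4.4  2.6  4.4] Mz 0.02 q6 -1.557 w 0.0117 gf 25.0 z 0.1564 19.4
```

```bash
cat > s.py <<'E'
from h import *
o=robot.get_obs();print("F",np.round(o['ft_force'],1),"Mz",round(o['moment'][2],2),"q6",round(o['q'][5],3),"w",round(o['grip_width']*1e3,1),"gf",round(o['grip_force'],1),"p",np.round(np.array(o['position'])*1000,1),round(o['time'],1))
E
H="python3 -m handwheel"
$H '[[0.014,0,0,0],[0.014,0,0,0]]' >/dev/null; python3 s.py
echo +x; $H '[[0.014,0,0,0],[0.014,0,0,0]]' >/dev/null; python3 s.py 
$H '[[-0.014,0,0,0],[-0.014,0,0,0]]' >/dev/null
echo +y;$H '[[0,0.014,0,0],[0,0.014,0,0]]' >/dev/null; python3 s.py
$H '[[0,-0.014,0,0],[0,-0.014,0,0]]' >/dev/null; python3 s.py
echo -y;$H '[[0,-0.014,0,0],[0,-0.014,0,0]]' >/dev/null; python3 s.py
$H '[[0,0.014,0,0],[0,0.014,0,0]]' >/dev/null; python3 s.py
```

```text
F [ 0.5  0.1 -2.5] Mz -0.02 q6 -1.557 w 11.8 gf 25.0 p [ 539.8 -169.2  156.6] 19.5
+x
F [ 2.6 -1.1 -3.1] Mz 0.01 q6 -1.557 w 11.8 gf 25.0 p [ 538.4 -168.5  157.3] 19.7
+y
F [-5.  -7.6  0.7] Mz -0.13 q6 -1.548 w 11.7 gf 25.1 p [ 540.7 -168.3  156.7] 20.0
F [ 0.1  0.  -2. ] Mz 0.04 q6 -1.557 w 12.0 gf 25.0 p [ 540.  -169.7  156.6] 20.2
-y
F [ 3.6  6.6 -0.4] Mz 0.08 q6 -1.565 w 11.7 gf 25.0 p [ 539.1 -170.6  156.7] 20.4
F [-0.5 -0.1 -1.7] Mz 0.09 q6 -1.556 w 11.6 gf 25.0 p [ 540.3 -169.2  156.7] 20.5
```

```bash
H="python3 -m handwheel"
$H '[[0,0,0.007,0],[0,0,0.007,0],[0,0,0.007,0],[0,0,0.007,0]]' >/dev/null; python3 s.py
$H '[[0.003,0,0,0],[0.003,0,0,0],[0.003,0,0,0]]' >/dev/null; python3 s.py
$H '[[0,-0.002,0,0],[0,-0.002,0,0],[0,-0.002,0,0]]' >/dev/null; python3 s.py
```

```text
F [-2.2  1.7  8.5] Mz -0.02 q6 -1.557 w 11.5 gf 25.0 p [ 540.4 -169.4  156.1] 20.9
F [-0.1  2.1  7. ] Mz 0.03 q6 -1.557 w 11.8 gf 25.0 p [ 540.4 -169.4  156.1] 21.1
F [0.4 2.8 5.9] Mz 0.01 q6 -1.558 w 11.3 gf 25.0 p [ 540.3 -169.5  156.1] 21.4
```

```bash
H="python3 -m handwheel"
$H '[[0,0.004,0,0],[0,0.004,0,0]]' >/dev/null; python3 s.py
for i in $(seq 48); do $H '[[0,0,0,0.004],[0,0,0,0.004]]' >/dev/null; python3 s.py > l; [ $((i%3)) = 0 ] && cat l; python3 -c "
import re,sys; t=open('l').read(); z=float(re.search(r' ([\d.]+)\]',t[t.index(' p '):])[1]); m=abs(float(re.search(r'Mz (\S+)',t)[1])); sys.exit(z<155.5 or m>.6)" || break; done; cat l
```

```text
F [-1.5 -0.8  6.8] Mz -0.03 q6 -1.556 w 12.0 gf 25.0 p [ 540.4 -169.4  156.1] 21.5
F [-1.6  0.5  6.6] Mz 0.11 q6 -1.48 w 11.5 gf 25.0 p [ 540.4 -169.4  156.2] 22.0
F [-1.4 -0.6  8.5] Mz 0.07 q6 -1.404 w 11.7 gf 25.0 p [ 540.4 -169.4  156.1] 22.5
F [-2.2  0.1  6.8] Mz 0.13 q6 -1.329 w 11.9 gf 25.0 p [ 540.4 -169.4  156.1] 23.0
F [-1.9 -0.5  6.7] Mz 0.13 q6 -1.254 w 11.9 gf 25.0 p [ 540.4 -169.4  156.1] 23.5
F [-1.8 -1.1  7.7] Mz 0.08 q6 -1.178 w 12.1 gf 25.0 p [ 540.4 -169.4  156.1] 24.0
F [-1.7 -0.5  7.4] Mz 0.01 q6 -1.103 w 11.7 gf 25.0 p [ 540.5 -169.4  156.2] 24.5
F [-1.1 -0.6  6.6] Mz 0.04 q6 -1.027 w 12.0 gf 25.0 p [ 540.5 -169.4  156.2] 25.0
F [-1.8 -0.1  6.9] Mz 0.05 q6 -0.952 w 11.6 gf 25.0 p [ 540.5 -169.4  156.1] 25.5
F [-1.4 -1.   6.9] Mz 0.05 q6 -0.877 w 11.9 gf 25.0 p [ 540.5 -169.4  156.2] 26.0
F [-1.7 -0.1  6.3] Mz 0.1 q6 -0.801 w 11.8 gf 25.0 p [ 540.5 -169.4  156.2] 26.5
F [-1.2 -1.3  7.3] Mz 0.05 q6 -0.726 w 12.1 gf 25.0 p [ 540.5 -169.4  156.2] 27.0
F [-1.3 -0.1  6.5] Mz 0.02 q6 -0.65 w 11.7 gf 25.0 p [ 540.5 -169.4  156.1] 27.5
F [-1.1 -0.5  6.9] Mz 0.08 q6 -0.575 w 11.9 gf 25.0 p [ 540.6 -169.4  156.1] 28.0
F [-1.4  0.4  6. ] Mz 0.08 q6 -0.5 w 11.6 gf 25.0 p [ 540.6 -169.4  156.2] 28.5
F [-1.2 -0.   5.9] Mz 0.04 q6 -0.424 w 11.6 gf 25.0 p [ 540.5 -169.3  156.1] 29.0
F [-1.5  0.7  7.7] Mz 0.13 q6 -0.349 w 11.5 gf 25.0 p [ 540.5 -169.4  156.1] 29.5
F [-1.5  0.7  7.7] Mz 0.13 q6 -0.349 w 11.5 gf 25.0 p [ 540.5 -169.4  156.1] 29.5
```

```bash
H="python3 -m handwheel"
$H '[[0,0,0,0],[0,0,0,0],[0,0,-0.01,0],[0,0,-0.01,0],[0,0,-0.01,0],[0,0,-0.01,0]]' 17.5 >/dev/null; python3 s.py
python3 - <<'E'
from h import *
o,c,T=wrist(); print(T[:2,:2].round(3))
s=vision.camera("side")["frame"][195:290,220:300]; n=vision.camera("scene")["frame"][145:215,265:330]
cv2.imwrite("pics/m7.png",np.hstack([cv2.resize(s,(400,475),interpolation=2),cv2.resize(n,(400,475),interpolation=2)])[:,:,::-1])
E
```

```text
F [-0.3  0.7 -1.5] Mz 0.03 q6 -0.349 w 15.4 gf 0.0 p [ 539.9 -168.6  157.6] 30.0
[[ 0.151  0.989]
 [ 0.989 -0.151]]
```

View pics/m7.png

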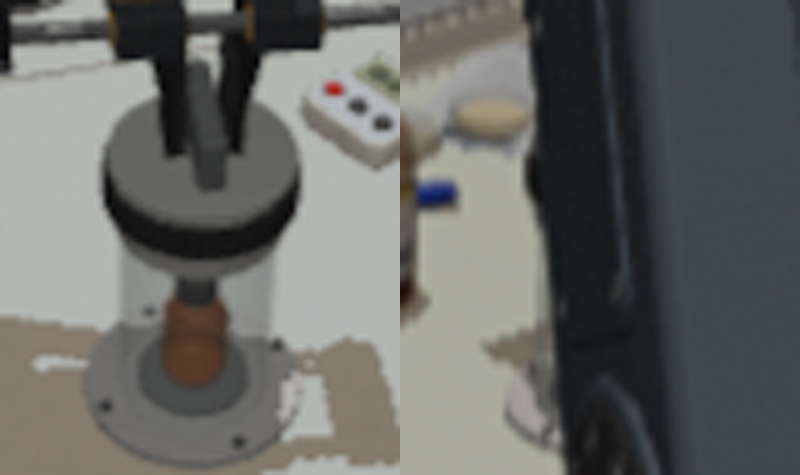

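The cover sits visually centred on its ring (side crop ~(203,160)), level and not dropped. I'll sweep back loosely with the tool properly centred.

```bash
H="python3 -m handwheel"
$H '[[-0.003,0,0,0],[-0.003,0,0,0]]' 16 15 >/dev/null; python3 s.py
for i in $(seq 20); do $H '[[0,0,0,-0.005],[0,0,0,-0.01],[0,0,0,-0.01]]' >/dev/null; python3 s.py | tee l; python3 -c "
import re,sys; t=open('l').read(); g=float(re.search(r'gf (\S+)',t)[1]); m=abs(float(re.search(r'Mz (\S+)',t)[1])); sys.exit(g>6 or m>.25)" || break; done
```

```text
F [ 0.3 -0.3 -0.3] Mz 0.01 q6 -0.351 w 14.4 gf 0.0 p [ 539.7 -169.7  157.6] 30.3
F [-0.1  0.1 -0.4] Mz -0.02 q6 -0.414 w 14.0 gf 0.2 p [ 540.  -169.7  157.7] 30.6
F [ 1.1 -0.5  0.1] Mz -0.04 q6 -0.476 w 13.8 gf 0.2 p [ 539.9 -169.7  157.7] 30.8
F [ 0.5  0.2 -0.9] Mz -0.02 q6 -0.538 w 13.8 gf 0.4 p [ 539.7 -169.5  157.7] 31.1
F [-0.8 -0.7 -0.1] Mz -0.02 q6 -0.601 w 14.0 gf 0.4 p [ 539.7 -169.5  157.6] 31.3
F [-0.1  0.1  0.7] Mz -0.04 q6 -0.664 w 14.2 gf 0.5 p [ 539.7 -169.5  157.6] 31.6
F [-0.2  0.4  0.6] Mz 0.02 q6 -0.726 w 13.9 gf 0.5 p [ 539.7 -169.5  157.7] 31.8
F [-0.3 -0.6  1.5] Mz 0.01 q6 -0.789 w 13.5 gf 0.5 p [ 539.7 -169.5  157.7] 32.1
F [1.  0.4 0.1] Mz -0.06 q6 -0.852 w 14.2 gf 0.5 p [ 539.7 -169.5  157.7] 32.3
F [ 0.6 -0.1  0.7] Mz -0.02 q6 -0.914 w 14.1 gf 0.5 p [ 539.7 -169.5  157.6] 32.6
F [-0.3 -0.   0.1] Mz -0.04 q6 -0.977 w 13.8 gf 0.5 p [ 539.7 -169.5  157.7] 32.8
F [ 0.5  0.  -0.1] Mz -0.05 q6 -1.04 w 13.7 gf 0.5 p [ 539.7 -169.5  157.6] 33.1
F [ 0.1 -0.1 -0.5] Mz -0.02 q6 -1.103 w 13.8 gf 0.5 p [ 539.7 -169.5  157.7] 33.3
F [-0.2  0.3  0.4] Mz -0.05 q6 -1.166 w 14.2 gf 0.5 p [ 539.8 -169.5  157.7] 33.6
F [-0.1 -0.2  0.5] Mz -0.05 q6 -1.229 w 13.9 gf 0.5 p [ 539.8 -169.5  157.7] 33.8
F [0.3 0.1 0.2] Mz 0.03 q6 -1.291 w 14.0 gf 0.5 p [ 539.7 -169.5  157.6] 34.1
F [ 0.3 -0.3 -0. ] Mz -0.01 q6 -1.354 w 14.3 gf 0.5 p [ 539.8 -169.6  157.7] 34.3
F [ 0.6  0.8 -0.7] Mz -0.07 q6 -1.417 w 14.1 gf 0.5 p [ 539.7 -169.5  157.7] 34.6
F [-0.1  0.   0.4] Mz 0.04 q6 -1.48 w 13.8 gf 0.5 p [ 539.7 -169.6  157.7] 34.8
F [0.8 0.3 0.9] Mz -0.03 q6 -1.543 w 14.1 gf 0.5 p [ 539.7 -169.5  157.7] 35.1
F [ 0.2 -0.5  0.5] Mz -0.02 q6 -1.605 w 14.0 gf 0.5 p [ 539.7 -169.6  157.7] 35.3
```

```bash
H="python3 -m handwheel"
for i in $(seq 17); do $H '[[0,0,0,0.007],[0,0,0,0.014]]' 15.5 >/dev/null; python3 s.py | tee l; python3 -c "
import re,sys; t=open('l').read(); g=float(re.search(r'gf (\S+)',t)[1]); m=abs(float(re.search(r'Mz (\S+)',t)[1])); sys.exit(g>4 or m>.2)" || break; $H '[[0,0,0,0],[0,0,0,0]]' 19 >/dev/null; done
```

```text
F [ 0.5 -1.3  0.4] Mz 0.0 q6 -1.514 w 13.6 gf 0.0 p [ 539.7 -169.5  157.6] 35.5
F [ 1.1  0.4 -0.4] Mz -0.04 q6 -1.429 w 14.0 gf 0.0 p [ 539.7 -169.5  157.6] 35.8
F [-0.4  0.8  0.1] Mz 0.02 q6 -1.342 w 14.0 gf 2.1 p [ 539.7 -169.5  157.6] 36.2
F [-0.2  0.2  0.7] Mz -0.03 q6 -1.255 w 13.6 gf 2.4 p [ 539.7 -169.5  157.6] 36.5
F [ 0.2 -0.6 -0.1] Mz 0.02 q6 -1.167 w 14.0 gf 2.5 p [ 539.7 -169.5  157.6] 36.8
F [0.5 0.9 0.4] Mz -0.02 q6 -1.079 w 14.0 gf 2.4 p [ 539.7 -169.5  157.6] 37.2
F [ 1.4  0.2 -0.6] Mz 0.05 q6 -0.992 w 14.2 gf 2.2 p [ 539.8 -169.6  157.6] 37.5
F [ 0.7 -0.1 -0.6] Mz 0.02 q6 -0.904 w 14.3 gf 2.2 p [ 539.8 -169.6  157.7] 37.8
F [-0.1  0.1 -0.3] Mz 0.0 q6 -0.816 w 13.8 gf 2.4 p [ 539.7 -169.5  157.7] 38.2
F [-0.3 -1.  -0.3] Mz -0.02 q6 -0.728 w 14.0 gf 2.2 p [ 539.8 -169.6  157.7] 38.5
F [ 0.3 -0.1 -0.6] Mz -0.02 q6 -0.64 w 13.8 gf 2.4 p [ 539.7 -169.5  157.6] 38.8
F [ 0.3 -0.1 -1. ] Mz 0.0 q6 -0.552 w 14.0 gf 2.2 p [ 539.8 -169.6  157.7] 39.2
F [0.7 0.3 0.3] Mz 0.08 q6 -0.464 w 13.9 gf 2.3 p [ 539.7 -169.5  157.7] 39.5
F [-0.3 -0.8 -0.5] Mz 0.02 q6 -0.376 w 14.1 gf 2.3 p [ 539.7 -169.6  157.6] 39.8
F [ 0.5  0.1 -0.2] Mz 0.05 q6 -0.288 w 14.4 gf 2.2 p [ 539.7 -169.6  157.7] 40.2
F [-0.7 -0.3 -0.6] Mz 0.03 q6 -0.2 w 14.1 gf 2.3 p [ 539.7 -169.5  157.6] 40.5
F [0.5 0.6 0.2] Mz 0.06 q6 -0.112 w 14.3 gf 2.5 p [ 539.7 -169.5  157.6] 40.8
```

```bash
H="python3 -m handwheel"
$H '[[0,0,0,0],[0,0,-0.05,0],[0,0,-0.2,0],[0,0,-0.35,0],[0,0,-0.5,0],[0,0,-0.54,0],[0,0,-0.54,0],[0,0,-0.54,0]]' 50 >/dev/null; python3 s.py
python3 - <<'E'
from h import *
o,c,T=wrist(); print(T[:2,:2].round(3))
np.save("wf.npy",c["frame"]); s=vision.camera("side"); np.save("sf.npy",s["frame"])
for n,cc in(("wrist",c),("side",s)):
  for r in vision.outline_of(n,"cover_1"):
    ys,xs=np.nonzero(r["mask"]); k=max(cv2.findContours(r["mask"].astype("u1"),0,1)[0],key=cv2.contourArea); e=cv2.fitEllipse(k)
    if len(ys)>500: print(n,r["conf"],np.round(e[0],1),np.round(e[1],1),np.round(atz(cc,e[0][::-1],.145)*1000,1))
from numpy import hstack
def proj(cc,P):
    q=np.linalg.inv(cc["cam_to_world"])@[*P,1]; u=cc["K"]@q[:3]; return u[:2]/u[2]
p=proj(c,(.54,-.1695,.145)); print("proj",p, proj(s,(.54,-.1695,.145)))
x,y=map(int,p); a=c["frame"][max(0,y-55):y+55,x-55:x+55]; b=s["frame"][195:290,220:300]
old=cv2.imread("pics/w1.png")[120:230,204:314,::-1]
cv2.imwrite("pics/m8.png",hstack([cv2.resize(a,(400,400),interpolation=2),cv2.resize(b,(336,400),interpolation=2)])[:,:,::-1])
E
```

```text
F [ 0.2 -0.5 -0.6] Mz -0.02 q6 -0.113 w 43.1 gf 0.0 p [ 540.2 -169.8  321.3] 41.7
[[ 0.379  0.925]
 [ 0.925 -0.379]]
wrist 0.75 [258.7 176.7] [64.7 66.2] [ 540.4 -168.1  145. ]
wrist 0.63 [72.5 13.1] [32.7 62.7] [427.8  65.2 145. ]
side 0.9 [243.3 326.5] [36.3 41.7] [ 444.4 -403.1  145. ]
side 0.8 [259.2 224.6] [29.6 37.4] [ 538.5 -169.1  145. ]
proj [258.85194194 177.82949219] [259.90260109 224.5917568 ]
```

View pics/m8.png

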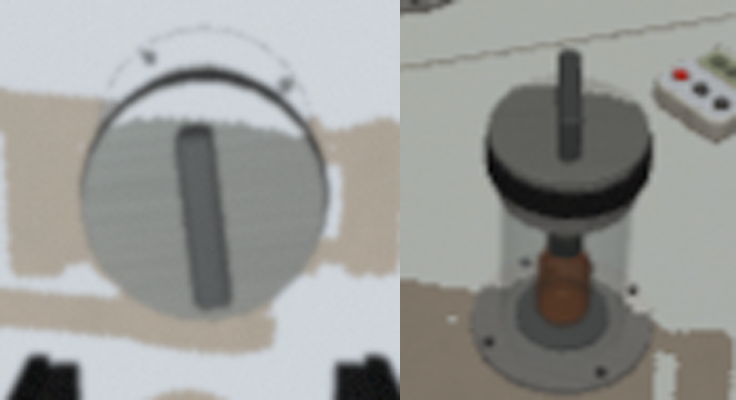

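The cover looks concentric and level with the bar at wrist crop (205,215). Its bar has turned 92° from the start without a drop, so I suspect a small off-centre shift from my first loose sweep. I'll check that against the first side image.

```bash
python3 - <<'E'
import numpy as np,cv2
a=cv2.cvtColor(cv2.imread("pics/side0.png"),6).astype(float); b=cv2.cvtColor(np.load("sf.npy"),7).astype(float)
from scipy.ndimage import gaussian_filter1d as g, map_coordinates as mc
def edge(p,lo,hi,sgn):
    k=8;i=np.arange(lo,hi,1/k); v=np.interp(i,np.arange(len(p)),g(p,.7)); d=sgn*np.gradient(g(v,3)); j=d.argmax(); return round(i[j],2),round(d[j]*k,1)
for c in(246,250,254,264,268,272): print("col",c,[edge(x[:,c],228,245,-1) for x in(a,b)],"ring bottom",[edge(x[:,c],236,256,1) for x in(a,b)])
for r in(217,220,222,224,226,228,230,232): print("row",r,"L",[edge(x[r],234,250,-1) for x in(a,b)],"R",[edge(x[r],270,288,1) for x in(a,b)])
for r in(224,226,228,230): print(r,a[r,236:248].astype(int),b[r,236:248].astype(int),a[r,272:284].astype(int),b[r,272:284].astype(int))
E
```

```text
col 246 [(np.float64(233.88), np.float64(27.6)), (np.float64(235.5), np.float64(19.8))] ring bottom [(np.float64(245.5), np.float64(20.7)), (np.float64(245.5), np.float64(21.9))]
col 250 [(np.float64(236.5), np.float64(30.2)), (np.float64(237.75), np.float64(22.4))] ring bottom [(np.float64(244.62), np.float64(21.6)), (np.float64(244.62), np.float64(22.6))]
col 254 [(np.float64(237.38), np.float64(26.4)), (np.float64(239.12), np.float64(21.3))] ring bottom [(np.float64(245.62), np.float64(22.0)), (np.float64(245.75), np.float64(23.0))]
col 264 [(np.float64(237.88), np.float64(26.6)), (np.float64(240.25), np.float64(24.7))] ring bottom [(np.float64(246.5), np.float64(20.4)), (np.float64(246.38), np.float64(22.1))]
col 268 [(np.float64(236.75), np.float64(25.2)), (np.float64(239.38), np.float64(21.5))] ring bottom [(np.float64(248.75), np.float64(20.6)), (np.float64(245.5), np.float64(22.8))]
col 272 [(np.float64(235.62), np.float64(29.1)), (np.float64(237.38), np.float64(20.7))] ring bottom [(np.float64(246.5), np.float64(20.7)), (np.float64(246.5), np.float64(21.7))]
row 217 L [(np.f
[... 1481 characters left out ...]
6 142 142 142 142 148 156 159 160 160] [ 94  93  93  93  94  94 103 145 170 171 171 171]
226 [159 159 159 159 124 113 140 139 138 138 125  97] [171 171 170 171 136  90  95  95  95  94  95  95] [103 131 141 143 142 143 143 127 139 159 158 159] [ 94  94  94  94  93  94  92 112 152 170 170 171]
228 [158 159 159 141  91  91 131 140 139 138 139 141] [171 170 171 152  99  73  93  95  95  95  95  95] [140 140 141 143 143 143 138 104 125 159 159 159] [ 94  94  95  94  95  94  87  71 134 170 171 171]
230 [159 159 159 142  91  30  83 125 138 138 141 142] [171 171 171 153  97  43  78  94  95  95  95  95] [140 140 141 142 142 139 104  55 125 160 159 159] [ 94  93  94  93  93  89  68  51 133 171 171 170]
```

```bash
python3 - <<'E'
import numpy as np,cv2
a=cv2.cvtColor(cv2.imread("pics/side0.png"),6).astype(int); b=cv2.cvtColor(np.load("sf.npy"),7).astype(int)
m=cv2.cvtColor(cv2.imread("pics/scene0.png"),6)
for c in(246,254,268,272): print(c,"rows230-247\n",a[230:247,c],"\n",b[230:247,c],"\n top 208-222\n",a[206:222,c],"\n",b[206:222,c])
E
python3 - <<'E'
from h import *
s=vision.camera("side")
def proj(P):
    q=np.linalg.inv(s["cam_to_world"])@[*P,1]; u=s["K"]@q[:3]; return u[:2]/u[2]
C=np.array((.54,-.1695,.145)); p=proj(C)
for n,d in(("x",(.004,0,0)),("y",(0,.004,0)),("z",(0,0,.004))): print(n,proj(C+d)-p)
v=s["cam_to_world"][:3,3]-C; v[2]=0; v/=np.linalg.norm(v)
for n,r,z in(("disc top",.041,.145),("disc bot",.041,.140),("ring top",.0425,.137),("ring bot",.0425,.127)):
    for sg in(1,-1): print(n,"near" if sg>0 else "far",proj(C*[1,1,0]+[0,0,z]+sg*r*v).round(1))
E
```

```text
246 rows230-247
 [141 140 140 129  94  66  48  29  18  17  18  17  27  54  66  78 107] 
 [ 95  95  96  95  86  69  47  26  21  20  18  19  32  59  71  85 115] 
 top 208-222
 [143 143 156 159 159 160 159 159 149 141 133 127 125 126 118 114] 
 [154 154 167 171 171 170 171 171 171 158 129 102  95  95  95  93]
254 rows230-247
 [140 140 140 140 141 141 139 111  79  63  42  25  16  19  18  19  53] 
 [93 95 95 95 95 96 97 98 84 61 37 22 21 19 20 21 56] 
 top 208-222
 [148 159 159 158 159 159 159 127  97  96  89  64  49  49  49  48] 
 [159 171 170 170 171 171 171 161 150 116  95  94  93  94  93  93]
268 rows230-247
 [139 140 140 141 141 141 137 101  79  60  34  21  17  17  18  30  61] 
 [94 94 94 93 96 96 96 85 81 62 33 22 19 19 16 33 67] 
 top 208-222
 [158 158 159 159 159 159 159 122  93  93  83  60  48  48  48  48] 
 [171 171 171 171 171 171 171 171 160 149 149 117  94  93  93  92]
272 rows230-247
 [140 142 141 142 142 118  84  57  36  21  17  15  16  16  47  62  76] 
 [94 94 94 94 95 89 80 62 36 21 20 21 17 18 50 67 82] 
 top 208-222
 [159 159 159 158 159 159 159 122  92  92  80  58  48  47  47  46] 
 [170 171 171 171 170 171 171 170 171 169 159 150 116  93  92  93]
x [ 1.82545788 -0.30431362]
y [-0.52617596 -1.21424729]
z [ 0.05756524 -1.43971449]
disc top near [259.4 237.9]
disc top far [260.4 212.2]
disc bot near [259.3 239.8]
disc bot far [260.3 214. ]
ring top near [259.2 241.3]
ring top far [260.3 214.6]
ring bot near [259.1 244.9]
ring bot far [260.2 218.1]
```

```bash
H="python3 -m handwheel"
$H '[[0,0,0.13,-0.01],[0,0,0.26,-0.022],[0,0,0.39,-0.022],[0,0,0.51,-0.022],[0,0,0.547,-0.022],[0,0,0.547,-0.022],[0,0,0.547,-0.022]]' 25 >/dev/null; python3 s.py
$H '[[0,0,0,0],[0,0,0,0],[0,0,0,0]]' 5 25 >/dev/null; python3 s.py
$H '[[0,0,0.004,0],[0,0,0.004,0]]' >/dev/null; python3 s.py
```

```text
F [ 0.6 -0.1  0.3] Mz 0.02 q6 -0.25 w 22.2 gf 0.0 p [ 539.4 -169.4  154.9] 42.5
F [ 0.3  0.4 -1.1] Mz -0.0 q6 -0.25 w 11.5 gf 24.9 p [ 539.7 -169.5  155.5] 42.8
F [-2.   0.6  5.6] Mz -0.02 q6 -0.25 w 12.0 gf 24.9 p [ 539.8 -169.6  155.5] 42.9
```

```bash
H="python3 -m handwheel"
for i in $(seq 19); do $H '[[0.005,0,0,-0.011],[-0.003,0.005,0,-0.011],[-0.003,-0.005,0,-0.011],[0,0,0,-0.011]]' >/dev/null; python3 s.py | tee l; python3 -c "
import re,sys; t=open('l').read(); z=float(re.search(r' ([\d.]+)\]',t[t.index(' p '):])[1]); m=abs(float(re.search(r'Mz (\S+)',t)[1])); sys.exit(z<155.1 or m>.35)" || break; done
```

```text
F [-3.  -1.8  9. ] Mz 0.0 q6 -0.319 w 11.9 gf 24.9 p [ 539.9 -169.8  155.5] 43.2
F [-3.4 -2.   9.4] Mz -0.0 q6 -0.388 w 12.0 gf 24.9 p [ 540.  -169.9  155.5] 43.6
F [-2.9 -1.1  8.4] Mz 0.03 q6 -0.457 w 11.8 gf 25.0 p [ 539.9 -169.9  155.5] 43.9
F [-3.5 -2.1  7.4] Mz -0.0 q6 -0.526 w 11.6 gf 25.0 p [ 539.9 -169.9  155.5] 44.2
F [-3.4 -2.5  8.1] Mz 0.03 q6 -0.595 w 12.2 gf 25.0 p [ 539.9 -169.9  155.5] 44.6
F [-2.9 -2.3  8.3] Mz -0.01 q6 -0.665 w 11.7 gf 25.0 p [ 539.9 -169.9  155.5] 44.9
F [-3.3 -2.5  8.3] Mz 0.0 q6 -0.734 w 11.7 gf 25.0 p [ 539.9 -169.9  155.5] 45.2
F [-3.6 -3.1  8.9] Mz 0.01 q6 -0.803 w 11.6 gf 25.0 p [ 539.9 -169.9  155.5] 45.6
F [-3.4 -2.9  8.3] Mz 0.04 q6 -0.872 w 11.9 gf 25.0 p [ 539.8 -169.9  155.5] 45.9
F [-3.5 -2.4  8.3] Mz 0.03 q6 -0.941 w 11.9 gf 25.0 p [ 539.8 -170.   155.5] 46.2
F [-3.5 -3.   7.4] Mz -0.05 q6 -1.01 w 11.9 gf 25.0 p [ 539.8 -170.   155.5] 46.6
F [-3.5 -2.6  7.6] Mz -0.0 q6 -1.079 w 11.8 gf 25.0 p [ 539.8 -170.   155.5] 46.9
F [-3.1 -3.8  8. ] Mz -0.0 q6 -1.148 w 11.8 gf 25.0 p [ 539.8 -170.   155.5] 47.2
F [-2.5 -4.1  7.4] Mz -0.03 q6 -1.217 w 11.7 gf 25.0 p [ 539.7 -170.   155.5] 47.6
F [-3.  -2.6  7.6] Mz 0.03 q6 -1.287 w 11.6 gf 25.0 p [ 539.7 -170.1  155.5] 47.9
F [-2.8 -3.8  7.4] Mz -0.02 q6 -1.356 w 11.4 gf 25.0 p [ 539.7 -170.1  155.5] 48.2
F [-2.9 -4.3  7.9] Mz -0.04 q6 -1.425 w 11.6 gf 25.0 p [ 539.6 -170.1  155.5] 48.6
F [-2.7 -2.7  7.7] Mz -0.02 q6 -1.494 w 11.7 gf 25.0 p [ 539.6 -170.1  155.5] 48.9
F [-2.5 -3.5  7. ] Mz 0.0 q6 -1.563 w 11.6 gf 25.0 p [ 539.6 -170.   155.5] 49.2
```

```bash
H="python3 -m handwheel"
$H '[[0,0,-0.008,0],[0,0,-0.008,0]]' >/dev/null; python3 s.py
for d in 1; do $H '[[0.01,0,0,0],[0.01,0,0,0]]' >/dev/null; python3 s.py
$H '[[-0.02,0,0,0],[-0.02,0,0,0],[-0.02,0,0,0]]' >/dev/null; python3 s.py
$H '[[0.01,0,0,0],[0.01,0.01,0,0],[0.01,0.01,0,0]]' >/dev/null; python3 s.py
$H '[[0,-0.02,0,0],[0,-0.02,0,0],[0,-0.02,0,0]]' >/dev/null; python3 s.py
$H '[[0,0.01,0,0],[0,0.01,0,0]]' >/dev/null; python3 s.py; done
```

```text
F [ 0.9 -0.1 -2.2] Mz -0.04 q6 -1.563 w 12.1 gf 25.0 p [ 539.4 -169.5  156.7] 49.4
F [ 3.2 -1.6 -2. ] Mz -0.02 q6 -1.563 w 11.9 gf 25.0 p [ 538.5 -169.   156.7] 49.6
F [-2.8  1.7 -0.4] Mz -0.02 q6 -1.563 w 11.7 gf 25.0 p [ 540.7 -170.   155.9] 49.8
F [-3.4 -4.6 -1.7] Mz 0.07 q6 -1.558 w 12.0 gf 25.0 p [ 540.  -168.2  156.5] 50.1
F [ 2.3  4.5 -2.1] Mz -0.07 q6 -1.569 w 11.7 gf 25.0 p [ 539.  -170.6  156.8] 50.3
F [-0.1 -0.3 -2.1] Mz -0.01 q6 -1.563 w 11.9 gf 25.0 p [ 540.2 -169.4  156.9] 50.5
```

```bash
H="python3 -m handwheel"
for i in $(seq 21); do $H '[[0,0,0,0.01],[0,0,0.008,0.01],[0,0,0.008,0.01]]' >/dev/null; python3 s.py | tee l; python3 -c "
import re,sys; t=open('l').read(); z=float(re.search(r' ([\d.]+)\]',t[t.index(' p '):])[1]); m=abs(float(re.search(r'Mz (\S+)',t)[1])); sys.exit(z<155.2 or m>.35)" || break; $H '[[0,0,-0.008,0]]' >/dev/null; done
```

```text
F [-0.7  0.7  5.1] Mz -0.09 q6 -1.502 w 11.6 gf 25.0 p [ 540.3 -170.   155.5] 50.8
F [-1.6  1.5  5.7] Mz -0.05 q6 -1.44 w 12.1 gf 25.0 p [ 540.3 -170.   155.4] 51.1
F [-0.5  0.5  7.6] Mz -0.13 q6 -1.377 w 11.9 gf 25.0 p [ 540.1 -169.8  155.4] 51.4
F [-1.5  1.2  8.6] Mz -0.08 q6 -1.315 w 11.5 gf 25.0 p [ 540.  -169.7  155.4] 51.8
F [-2.3  1.3  9.4] Mz -0.14 q6 -1.252 w 11.9 gf 25.0 p [ 540.  -169.6  155.4] 52.1
F [-1.9  1.4  8.8] Mz -0.15 q6 -1.189 w 11.6 gf 25.0 p [ 539.9 -169.6  155.3] 52.4
F [-2.1  1.7  8.1] Mz -0.15 q6 -1.126 w 12.0 gf 25.0 p [ 539.9 -169.6  155.3] 52.8
F [-1.5  1.1  8.6] Mz -0.16 q6 -1.064 w 12.1 gf 25.0 p [ 539.9 -169.6  155.3] 53.1
F [-2.3  1.5 10. ] Mz -0.18 q6 -1.001 w 11.8 gf 25.0 p [ 539.9 -169.6  155.2] 53.4
F [-1.5  0.9  9. ] Mz -0.17 q6 -0.938 w 11.8 gf 25.0 p [ 539.9 -169.6  155.2] 53.8
F [-1.8  1.2  8.6] Mz -0.07 q6 -0.875 w 11.9 gf 25.0 p [ 539.9 -169.6  155.2] 54.1
F [-2.3  0.2  8.5] Mz -0.18 q6 -0.812 w 11.6 gf 25.0 p [ 539.9 -169.6  155.2] 54.4
F [-1.6  1.8  7.4] Mz -0.09 q6 -0.749 w 12.2 gf 25.0 p [ 539.9 -169.6  155.2] 54.8
F [-1.9  1.3 10.7] Mz -0.1 q6 -0.687 w 11.4 gf 25.0 p [ 539.9 -169.6  155.2] 55.1
F [-2.   1.5  9. ] Mz -0.1 q6 -0.624 w 11.8 gf 25.0 p [ 539.9 -169.6  155.2] 55.4
F [-2.   0.3  8.3] Mz -0.12 q6 -0.561 w 11.8 gf 25.0 p [ 539.9 -169.6  155.2] 55.8
F [-2.7  1.2  8.6] Mz -0.09 q6 -0.498 w 12.0 gf 25.0 p [ 539.9 -169.6  155.2] 56.1
F [-1.4  1.5  9. ] Mz -0.13 q6 -0.435 w 11.9 gf 25.0 p [ 539.9 -169.6  155.2] 56.4
F [-1.6  1.2 10. ] Mz -0.13 q6 -0.372 w 11.8 gf 25.0 p [ 539.9 -169.6  155.2] 56.8
F [-1.4  0.3  8.6] Mz -0.15 q6 -0.31 w 11.8 gf 25.0 p [ 539.9 -169.6  155.2] 57.1
F [-2.3  1.   9. ] Mz -0.11 q6 -0.247 w 11.9 gf 25.0 p [ 539.9 -169.6  155.2] 57.4
```

```bash
H="python3 -m handwheel"
for i in $(seq 5); do $H '[[0,0,0,0.01],[0,0,0,0.02]]' >/dev/null; python3 s.py | tee l; python3 -c "
import re,sys; t=open('l').read(); z=float(re.search(r' ([\d.]+)\]',t[t.index(' p '):])[1]); m=abs(float(re.search(r'Mz (\S+)',t)[1])); sys.exit(z<154.8 or m>.35)" || break; done
```

```text
F [-0.1  0.2 -1.1] Mz 0.03 q6 -0.118 w 12.0 gf 25.0 p [ 539.7 -169.5  156.2] 57.7
F [ 0.6  0.5 -0.5] Mz 0.02 q6 0.008 w 11.4 gf 25.0 p [ 539.7 -169.5  156. ] 57.8Traceback (most recent call last):
  File "<string>", line 2, in <module>
    import re,sys; t=open('l').read(); z=float(re.search(r' ([\d.]+)\]',t[t.index(' p '):])[1]); m=abs(float(re.search(r'Mz (\S+)',t)[1])); sys.exit(z<154.8 or m>.35)
                                               ~~~~~~~~~~~~~~~~~~~~~~~~~~~~~~~~~~~~~~~~~~~~^^^
TypeError: 'NoneType' object is not subscriptable
```

```bash
H="python3 -m handwheel"; $H '[[0,0,0.009,0]]' >/dev/null
for i in $(seq 6); do $H '[[0,0,0,0.01],[0,0,0,0.02]]' >/dev/null; python3 s.py | tee l; python3 -c "
import re,sys; t=open('l').read(); z=float(re.search(r'p \[.* ([\d.]+) *\]',t)[1]); m=abs(float(re.search(r'Mz (\S+)',t)[1])); sys.exit(z<154.8 or m>.35)" || break; done
```

```text
F [ 0.7 -0.7 -1.3] Mz 0.03 q6 0.132 w 11.7 gf 25.0 p [ 539.8 -169.5  153.2] 58.1
```

It dropped (z 153.2). Now pushing down with a firmer grip.

```bash
H="python3 -m handwheel"; $H '[[0,0,0.02,0],[0,0,0.046,0],[0,0,0.046,0],[0,0,0.046,0]]' 5 50 >/dev/null; python3 s.py
```

```text
F [-0.3  0.7  8.6] Mz -0.1 q6 0.13 w 11.4 gf 50.0 p [ 540.4 -169.8  141.1] 58.4
```

```bash
H="python3 -m handwheel"; $H '[[0,0,0.002,0.19],[0,0,0.002,0.19],[0,0,0.002,0.19],[0,0,0.002,0.19],[0,0,0.002,0.19],[0,0,0.002,0.19],[0,0,0.002,0.19],[0,0,0.002,0.19],[0,0,0.002,0.19],[0,0,0.002,0.19]]' >/dev/null; python3 s.py
```

```text
F [ 0.6  1.2 12.6] Mz 1.27 q6 1.325 w 12.4 gf 53.7 p [ 540.6 -170.   140.9] 59.2
```

```bash
H="python3 -m handwheel"; $H '[[0,0,-0.012,0],[0,0,-0.022,0],[0,0,-0.022,0]]' >/dev/null; python3 s.py;  $H '[[0,0,0,0],[0,0,0,0],[0,0,0,0]]' 30 >/dev/null; python3 s.py
```

```text
F [ 3.9 -0.1 -4.5] Mz 1.21 q6 1.321 w 12.7 gf 53.1 p [ 540.5 -169.8  145.3] 59.5
F [-0.6 -1.1  0.8] Mz -0.01 q6 1.327 w 23.1 gf 0.0 p [ 538.9 -169.1  146. ] 59.8
```

```bash
H="python3 -m handwheel"; $H '[[0,0,-0.1,0],[0,0,-0.24,0],[0,0,-0.35,0],[0,0,-0.35,0]]' 50 >/dev/null; python3 s.py
python3 - <<'E'
from h import *
s=vision.camera("side")["frame"]; a=cv2.cvtColor(cv2.imread("pics/side0.png"),6).astype(int); b=cv2.cvtColor(s,7).astype(int)
for c in(246,250,270,274): print(c,"\n",a[230:250,c],"\n",b[230:250,c])
for r in vision.outline_of("side","cover_1_bar"): print(r["conf"],r["point"])
E
```

```text
F [ 0.9 -0.4  1. ] Mz 0.01 q6 1.327 w 41.3 gf 0.0 p [ 543.3 -171.4  258.5] 60.1
246 
 [141 140 140 129  94  66  48  29  18  17  18  17  27  54  66  78 107 121
 123 122] 
 [ 95  95  95  96  96  95  92  74  44  24  19  20  18  20  42  79 113 129
 131 131]
250 
 [141 141 141 141 141 140 109  75  49  29  23  19  18  19  22  57  71  74
  94 119] 
 [ 84  94  93  94  94  93  93  92  91  81  52  24  21  19  21  19  44  72
 100 127]
270 
 [141 140 140 141 140 140 118  83  55  33  19  18  17  18  17  47  64  71
 101 122] 
 [ 94  93  94  93  93  92  92  93  92  82  55  30  19  19  18  18  31  67
 109 130]
274 
 [141 141 141 138 112  71  47  35  22  17  17  17  27  46  74 109 126 131
 133 134] 
 [ 94  95  94  95  95  95  92  80  52  24  19  17  17  17  60 111 134 140
 143 143]
0.72 [143.5, 221.8]
0.56 [194.9, 174.9]
```

```bash
python3 -c "
from rig import job; print(job.hand_in())"
```

```text
the job is handed in; nothing more can be done
None
```

The job is handed in at about 60 s of the 67 s limit. The dropper-bottle canister's cover dropped into its slots at about 107–114° rather than the stated 20–83°, was pushed to the bottom and turned 68° to the hard stop. The last side view puts the spring ring about 4 mm down, nearer the locked 5 mm than the 8 mm of an uncaught cover, so I judge it caught but did not measure the bar height exactly. No move went near the other cover, beaker, timer or slide box.

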